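# Draw the furnace flap down with the hook rod

## Robot

A 7-joint arm with a two-finger parallel gripper is mounted at the origin on the work surface. World frame = base frame: x ahead of the robot, y to its left, z up, the work surface at z = 0. Lengths are in m, angles in rad, forces in N, time in s.
With the tool pointing down it reaches from about 0.425 to 0.875 m from the base axis. Payload 4.7 kg.
Tool frame: the origin (TCP) lies between the finger pads; the fingertips stand 14 mm ahead of it and the grasp point (between the pads) lies 5 mm behind it; z points along the fingers, y is the line along which they close (so a half turn about z gives the same grasp; the last joint's range is limited). The gripper opens to 87 mm and grips with 3 to 60 N. Pads are 19 mm wide; open, the fingers measure 117 mm over their backs; the gripper's body (75 mm by 190 mm) begins 51 mm behind the grasp point.
Start: joints at [1.213, 0.321, -0.07, 1.45, 0.023, 1.371, -0.057], TCP at [0.236, -0.606, 0.237] pointing down, gripper open.
Joint ranges: [-2.86, 2.86], [-0.3, 2.09], [-1.38, 1.24], [0.06, 2.45], [-1.56, 4.7], [0.09, 2.05], [-2.69, 2.69]. Speed limits (rad/s): [2.57, 2.57, 3.14, 3.14, 3.14, 3.14, 3.14].

## Interface

Orientations are given as a rotation vector (axis times angle).
In Python, from bench import ctrl gives the robot as it stands.
- The arm moves only by the tool step_arm, never from a script. Its argument "commands" is a list of rows, each an object with "travel": the shift along the tool's x, y, z in m, a list of three; "turn": the turn, a rotation vector about the tool's x, y, z in degrees, a list of three. A call has 1 to 5 rows; each row is the pose to reach, as a shift and turn from the pose commanded when the call began, along the tool's axes at that moment; what a row does not reach only later rows make up. A row lasts 1/10 s, in which the tool goes at most 50 mm and 8.59 degrees, less where a joint would pass 70% of its speed; a pose out of reach is approached as far as the arm can. A call with a gripper value outside its range is refused whole. "gripper" is the opening, from 0 (shut) to 1 (fully open), set as the call begins (left out, the last holds). The fingers move at their own pace and stop on an object; "force" is the grip in N (left out, the last holds). Time passes only in rows, so rows that repeat a pose let the fingers close. It gives the time, the measured TCP pose, the force, the opening and the grip force at its end, in the units of the state.
- ctrl.get_state(): the state, without advancing time (a new reading comes with each control period).
- ctrl.get_image(name): name is "side" or "top"; returns the picture (384x512x3 uint8, red, green, blue); there is no depth.
- ctrl.camera_model(name): a dict with "fx", "fy", "cx", "cy" (pixels), "R" (3x3) and "t" (3): a world point X has camera coordinates R X + t. Camera axes: x right, y down, z forward; pixel columns grow to the right and rows downward; lengths in m; the calibration is good to about 2 mm. A picture is of the moment at which its call begins. camera_model takes no time and is no camera call.
- ctrl.close_job(): hands the job in; it is judged then, once.
The state is a dict: "time": time; "joint_positions": joint angles; "qd": joint speeds; "joint_torque": joint torques, N m; "position": TCP position; "tool_rot": TCP orientation; "ft_force": force on the tool from outside, world axes, zero at the start; "torque": the same for the moment, N m; "grip_width": opening from 0.0 (shut) to 1.0 (fully open); "grip_force": force on a finger pad.
Only numpy, scipy, OpenCV 4.12 (cv2) and the standard library are available. Lean on these libraries where they do the work, as an engineer would, in place of code of your own. Each camera call takes 0.05 s, during which the arm holds its last target. There are 200 camera calls.

## Task

The bench furnace is too hot to touch: take the telescopic hook rod from its rest, catch its hook in the pull ring high on the flap door and draw the door gently down until it is fully open. Then unhook the rod and lay it back in its rest; touch the furnace with nothing but the rod, do not jab or strain it, and leave the other things on the bench alone.

Things in the scene. Friction and masses are not known exactly. Their poses are not given: they have to be found in the camera images.
- furnace: grey bench furnace, fixed, 250 mm wide (y), 295 deep (x), 340 high; origin under its middle, front towards its -x. Control panel and, above it, the closed door's outer face lie in its plane x = -162.5 mm. The door is the plain aluminium flap 236 wide, 205 high. Hands off; at most 25 N on it through the rod
- door (a joint): flap door, rad: 0 closed, upright; 1.571 fully open, level, at its stop, outer face down, 115 mm above the bench. Hinge line: along the furnace's y through its point (-162.5, 0, 115) mm, in the plane of the outer face. Stiff hinge: takes some 6 N at the ring, square to the door, at first, ever less as it leans out; past about 1 rad it may sink slowly by itself
- pull_ring: steel ring hanging from a bracket on the door's outer face, swings freely: outside diameter 49 mm, bar 5, opening 39. Origin on its pivot, in the ring's own bar at its top, 165 mm above the hinge line, 13 mm out from the outer face; ring centre 22 mm along its own -z from there. Its x is the ring's axis, its y the pivot axis, parallel to the hinge
- rod: telescopic hook rod, 270 g. Origin mid-handle, x to the hook end. Black handle 120 mm long, 18 wide (y), 24 high (z). A 12 mm tube stands out 102 in front, 50 behind; then a 6 mm inner rod, bent square down (-z) into a hook reaching 21 below the axis. The hook's centre line lies 185 to 265 ahead of the origin, as the inner rod is drawn out: not measured. Clamp slips above 45 N
- rest: fixed grey rest for the rod: base plate 190 x 60 x 12 mm with two notched uprights 8 mm thick at 75 mm either side of its middle along its x, flared at the top, tops 90 mm high; origin under the middle of its base. The rod lies in the notches with hook hanging down, tube axis 70 mm above the bench, and may slide lengthwise about 10 mm
- cradle (a point): point in the rest, 70 mm above the middle of its base, where the middle of the rod's handle belongs
- bottle: bystander: glass bottle with blue cap, 70 mm diameter, 150 mm high, origin under its middle
- tip_box: bystander: blue box with clear lid, 85 x 125 x 67 mm, origin under its middle
- crucible: bystander: white lidded crucible, 56 mm diameter, 62 mm high, origin under its middle
Not all that is in view belongs to the job. Leave any pink or turquoise look-alike of the rest alone.

How it is judged:
On the way, in this order (a step that is already met when the one before it is completed fails the run):
1. the rod is lifted out of its rest (z of rod in the frame of rest above 0.11 m), for 0.1 s.
2. the door is on its way down, drawn by the rod in the pull ring (value of joint door between 0.4 and 1.4 rad and contact force between rod and pull_ring above 1.5 N), for 0.1 s.
3. the door is fully open, down on its stop (value of joint door above 1.52 rad), for 0.2 s.
At the end, for the whole second after the job is handed in: the door is fully open (over 1.51 rad of 1.571), the rod lies released and at rest in both notches of its rest (handle's middle within 18 mm of the cradle point, in line with the rest within 0.08 rad, either end foremost), clear of the furnace (value of joint door above 1.51 rad and contact force between rod and furnace below 0.1 N and distance between rod and cradle below 0.018 m and angle between the x axis of rod and the x axis of rest, either way round below 0.08 rad and linear speed of rod below 0.02 m/s); the robot touches nothing.
It fails at once if the rod loads the furnace, its door or ring with more than 25 N (contact force between rod and furnace above 25 N).
It fails at once if the hand or the arm touches the furnace (contact force between any of the fingers, the arm and furnace above 1 N).
It fails at once if the door is jerked or let fall (faster than 1.5 rad/s) (velocity of joint door above 1.5 rad/s or velocity of joint door below -1.5 rad/s).
It fails at once if the bottle, the tip box or the crucible is moved more than 20 mm (distance of any of bottle, tip_box, crucible from where it was at the start of the episode above 0.02 m).
It also fails if it takes over 67 s, if anything falls off the work surface, if the arm or the gripper's body presses on something with over 40 N, if the wrist force passes 120 N, or if a joint passes its speed limit or range.

## Working session

There is one attempt and no reset: what is moved stays moved. The work goes in short steps, Python scripts to look and compute and a tool call to move; the robot and the scene stay as the last step left them, time stands still between calls to the robot, and variables do not carry over. Pictures are saved under pics/ and viewed, at most 10 in all, crops included, and the job is handed in when it is done.

Besides the shell and the picture viewer there is one more tool, called after ">>>" as a command line: name --argument value ..., lists and objects as JSON in quotes. step_arm: Moves the arm, as the interface text tells. Its arguments: {"type":"object","properties":{"commands":{"type":"array"},"gripper":{"type":"number"},"force":{"type":"number"}},"required":["commands"]}

```bash
ls; mkdir -p pics
cat > h.py <<'E'
import numpy as np, cv2
from bench import ctrl
from scipy.spatial.transform import Rotation as Ro
def snap(n,f):
    im=ctrl.get_image(n); cv2.imwrite('pics/'+f,im[:,:,::-1]); return im
def proj(n,X):
    m=ctrl.camera_model(n); c=np.array(m['R'])@np.array(X,float).T+np.array(m['t'])[:,None] if np.ndim(X)>1 else np.array(m['R'])@np.array(X)+np.array(m['t'])
    return np.array([m['fx']*c[0]/c[2]+m['cx'], m['fy']*c[1]/c[2]+m['cy']]).T
def ray(n,u,v):
    m=ctrl.camera_model(n);R=np.array(m['R']);t=np.array(m['t'])
    return -R.T@t, R.T@np.array([(u-m['cx'])/m['fx'],(v-m['cy'])/m['fy'],1])
def onz(n,u,v,z):
    o,d=ray(n,u,v); return o+d*(z-o[2])/d[2]
def tri(a,b):
    o1,d1=ray(*a);o2,d2=ray(*b)
    s=np.linalg.lstsq(np.array([d1,-d2]).T,o2-o1,rcond=None)[0]
    p,q=o1+d1*s[0],o2+d2*s[1]; return (p+q)/2,np.linalg.norm(p-q)
E
python3 - <<'E'
from h import *
a=snap('side','s0.png');b=snap('top','t0.png')
for n in('side','top'): o,d=ray(n,256,192);print(n,o,d)
E
```

```text
pics
side [-0.00182499 -1.35513743  1.04787048] [ 0.32342125  0.79013461 -0.52074299]
top [ 0.4269552  -0.0289029   1.49967691] [ 0.0484309  -0.0203232  -0.99886213]
```

View pics/s0.png

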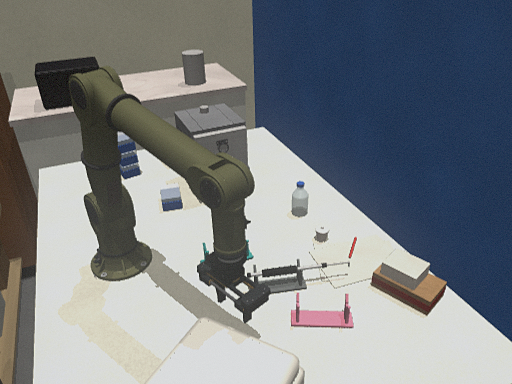

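View pics/t0.png

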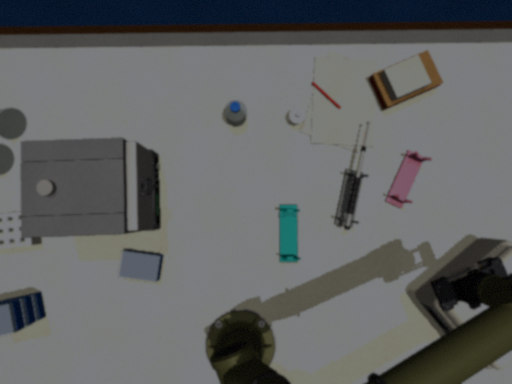

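The side view shows the rod on its grey rest near (280,275), and the furnace ring at (223,146). In the top view the rod is near (350,185) and the furnace front is at column 158, facing world -y. I'll enlarge both.

Run:
```python
from h import *
a=cv2.imread('pics/s0.png');b=cv2.imread('pics/t0.png')
f=lambda i,x,y,w,h,k:cv2.resize(i[y:y+h,x:x+w],None,fx=k,fy=k,interpolation=cv2.INTER_CUBIC)
c=np.zeros((600,800,3),np.uint8)
def put(i,x,y): c[y:y+i.shape[0],x:x+i.shape[1]]=i
put(f(b,320,110,65,130,4),0,0)      # rod top
put(f(a,235,245,130,60,4),265,0)    # rod side
put(f(a,170,95,80,80,4),265,245)     # furnace side
put(f(b,110,130,52,116,3),590,245)
cv2.imwrite('pics/c1.png',c)
```

```text
(no output)
```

View pics/c1.png

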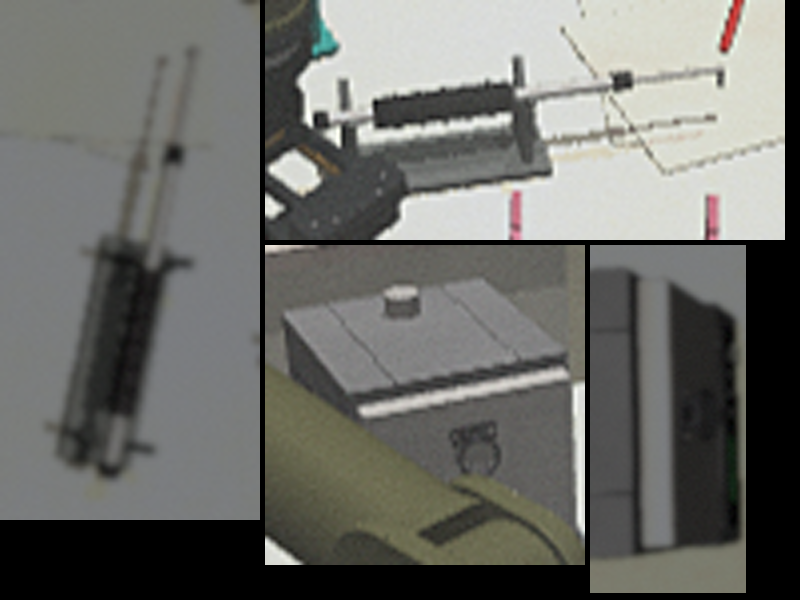

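The crop shows the hook at top (368,122.5) / side (349,263), the tube collar at top (363.5,148) and the handle ends at top (358.5,177) and (349.5,213). The ring and bracket are at side (222,143), with the ring centre at (224,148).

Run:
```python
from h import *
np.set_printoptions(precision=4,suppress=True)
print('collar',tri(('top',363.5,148.25),('side',324.25,265.25)))
print('hooktop',tri(('top',368.25,122.5),('side',348.75,263)))
print('rearcap',tri(('top',348.75,227.5),('side',248.75,274.75)))
for n,p in dict(hook=(368.25,122.5),collar=(363.5,148.25),hf=(358.5,177),hr=(349.5,213),cap=(348.75,227)).items(): print(n,onz('top',*p,.07))
print('furn top corners',[onz('top',*p,.34) for p in((22,141),(125.5,138),(125.5,237),(22,237))])
# side crop corners
s=lambda x,y:(170+(x-265)/4,95+(y-245)/4)
print('side top front',[onz('side',*s(*p),.34) for p in((350,393),(568,352),(284,316),(492,278))])
print('side door top',[onz('side',*s(*p),.32) for p in((360,416),(568,377))])
t=lambda x,y:(110+(x-590)/3,130+(y-245)/3)
print('top doorstrip z.32',[onz('top',*t(*p),.32) for p in((637,280),(675,282),(637,552),(675,549))])
print('bracket',tri(('side',222.25,142.75),('top',*t(690,412))),'ring',tri(('side',224.,147.75),('top',*t(702,412))), onz('side',222.25,142.75,.28),onz('side',224.,147.75,.258))
s=ctrl.get_state();print(s['time'],s['position'],s['tool_rot'],Ro.from_rotvec(s['tool_rot']).as_matrix(),s['ft_force'],s['grip_width'])
```

```text
collar (array([ 0.6316, -0.4054,  0.0665]), np.float64(0.0013946748059300946))
hooktop (array([ 0.7166, -0.4251,  0.0614]), np.float64(0.00032909705074095526))
rearcap (array([ 0.3781, -0.349 ,  0.0723]), np.float64(0.0031873341579587654))
hook [ 0.715  -0.4228  0.07  ]
collar [ 0.6317 -0.4048  0.07  ]
hf [ 0.5395 -0.3859  0.07  ]
hr [ 0.4253 -0.3538  0.07  ]
cap [ 0.3811 -0.3501  0.07  ]
furn top corners [array([0.6239, 0.5511, 0.34  ]), array([0.6282, 0.2838, 0.34  ]), array([0.3728, 0.2828, 0.34  ]), array([0.3768, 0.5463, 0.34  ])]
side top front [array([0.3815, 0.2719, 0.34  ]), array([0.6263, 0.2756, 0.34  ]), array([0.3731, 0.5211, 0.34  ]), array([0.6312, 0.5335, 0.34  ])]
side door top [array([0.3855, 0.2553, 0.32  ]), array([0.6176, 0.2558, 0.32  ])]
top doorstrip z.32 [array([0.6219, 0.2887, 0.32  ]), array([0.6197, 0.2554, 0.32  ]), array([0.384 , 0.2878, 0.32  ]), array([0.3861, 0.2549, 0.32  ])]
bracket (array([0.5072, 0.253 , 0.2738]), np.float64(0.0017101661467661216)) ring (array([0.5099, 0.2464, 0.2523]), np.float64(0.001255405287086072)) [0.5023 0.2403 0.28  ] [0.5069 0.2348 0.258 ]
0.1 [ 0.2359 -0.6052  0.2356] [-3.0858 -0.5803  0.0006] [[ 0.9317  0.3633 -0.0007]
 [ 0.3633 -0.9317  0.0016]
 [-0.0001 -0.0017 -1.    ]] [ 0.4974 -0.387   0.2818] 1.0015625085191764
```

>>> step_arm --commands '[{"travel": [0.045,-0.018,0],"turn": [0,0,7]},{"travel": [0.09,-0.037,0],"turn": [0,0,14]},{"travel": [0.135,-0.055,0],"turn": [0,0,21]},{"travel": [0.18,-0.074,0],"turn": [0,0,28]},{"travel": [0.22,-0.09,0],"turn": [0,0,33.6]}]' --gripper 0.7 --force 50

```text
time: 0.6
position: [0.41, -0.4394, 0.2362]
tool_rot: [-3.122, 0.341, 0.0]
ft_force: [0.9, -1.2, 0.3]
grip_width: 0.717
grip_force: 0.0
```

```bash
cat >> h.py <<'E'
np.set_printoptions(precision=4,suppress=True)
def st():
    s=ctrl.get_state();R=Ro.from_rotvec(s['tool_rot']).as_matrix()
    print(round(s['time'],2),'p',np.array(s['position']),'x',R[:,0],'z',R[:,2],'F',np.array(s['ft_force']),'g',round(s['grip_width'],3),round(s['grip_force'],1),'q',np.array(s['joint_positions'])); return np.array(s['position']),R
E
python3 - <<'E'
from h import *
p,R=st()
print(R.T@(np.array([.483,-.371,.16])-p))
E
```

```text
0.6 p [ 0.41   -0.4394  0.2362] x [ 0.9764 -0.2161 -0.0002] z [-0.0001  0.0008 -1.    ] F [ 0.9442 -1.1879  0.342 ] g 0.717 0.0 q [ 0.8957  0.2221 -0.1404  1.5761  0.0311  1.3462 -1.0368]
[ 0.0565 -0.0825  0.0763]
```

>>> step_arm --commands '[{"travel": [0.019,-0.028,0.01]},{"travel": [0.038,-0.055,0.03]},{"travel": [0.056,-0.082,0.05]},{"travel": [0.056,-0.082,0.05]}]'

```text
$.commands[0]: bad value
```

Run:
```python
from h import *
p,R=st()
a=snap('side','s1.png');b=snap('top','t1.png')
c=np.zeros((600,800,3),np.uint8)
f=lambda i,x,y,w,h,k:cv2.resize(i[y:y+h,x:x+w],None,fx=k,fy=k,interpolation=cv2.INTER_CUBIC)[:,:,::-1]
i=f(b,310,110,90,140,4);c[:560,:360]=i
i=f(a,235,205,130,110,3);c[:330,370:760]=i
cv2.imwrite('pics/c2.png',c)
```

```text
0.6 p [ 0.41   -0.4394  0.2362] x [ 0.9764 -0.2161 -0.0002] z [-0.0001  0.0008 -1.    ] F [ 0.9442 -1.1879  0.342 ] g 0.717 0.0 q [ 0.8957  0.2221 -0.1404  1.5761  0.0311  1.3462 -1.0368]
```

View pics/c2.png

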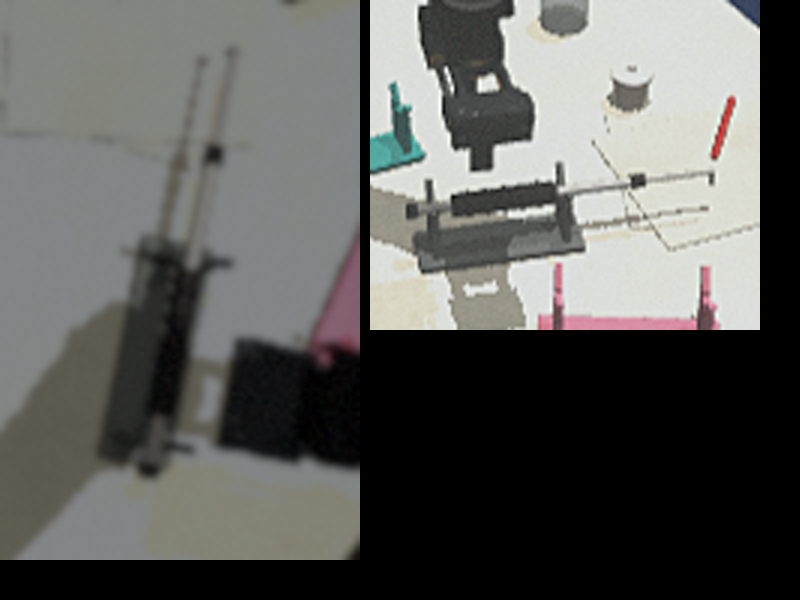

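The rod is now unobstructed: top cap (347,227), hook (368,122.5), handle middle about (353,195), and side handle middle (279.7,270.3).

Run:
```python
from h import *
p,R=st()
c=onz('top',347.2,227,.07);h=onz('top',368,122.5,.07);m,e=tri(('top',352.9,195),('side',279.7,270.3));d=h-c;print(c,h,m,e,np.degrees(np.arctan2(d[1],d[0])))
u=d/np.linalg.norm(d); q=c+u*((m-c)@u); q[2]=.065;print(q,(h-q)@u,(q-c)@u, 'move',R.T@(q-p))
# rest uprights: front at crop(210,262), rear(165,443)
```

```text
0.7 p [ 0.4151 -0.4346  0.2363] x [ 0.9792 -0.2027  0.0022] z [ 0.003   0.0038 -1.    ] F [0.7481 1.1246 0.7906] g 0.703 0.0 q [ 0.892   0.2224 -0.1466  1.5757  0.0281  1.3462 -1.0322]
[ 0.3812 -0.3452  0.07  ] [ 0.715 -0.422  0.07 ] [ 0.4819 -0.3667  0.0676] 0.0009720068907469492 -12.956784380178185
[ 0.4816 -0.3683  0.065 ] 0.23954452439079257 0.10302286166736417 move [ 0.0513 -0.0777  0.1718]
```

>>> step_arm --commands '[{"travel": [0.019,-0.028,0.01],"turn": [0,0,0]},{"travel": [0.038,-0.055,0.03],"turn": [0,0,0]},{"travel": [0.056,-0.082,0.05],"turn": [0,0,0]},{"travel": [0.056,-0.082,0.05],"turn": [0,0,0]}]'

```text
time: 1.1
position: [0.4829, -0.3673, 0.1828]
tool_rot: [-3.119, 0.322, 0.005]
ft_force: [0.4, 0.9, -0.4]
grip_width: 0.698
grip_force: 0.0
```

>>> step_arm --commands '[{"travel": [0.0,0,0.03],"turn": [0,0,1]},{"travel": [0.0,0,0.06],"turn": [0,0,1]},{"travel": [0,0,0.09],"turn": [0,0,1]},{"travel": [0,0,0.117],"turn": [0,0,1]},{"travel": [0,0,0.117],"turn": [0,0,1]}]'

```text
time: 1.6
position: [0.4769, -0.3725, 0.0652]
tool_rot: [-3.116, 0.364, 0.012]
ft_force: [-0.6, 0.4, -0.4]
grip_width: 0.699
grip_force: 0.0
```

>>> step_arm --commands '[{"travel": [0.0,0,0],"turn": [0,0,0]},{"travel": [0.0,0,0],"turn": [0,0,0]},{"travel": [0,0,0],"turn": [0,0,0]},{"travel": [0,0,0],"turn": [0,0,0]},{"travel": [0,0,0],"turn": [0,0,0]}]' --gripper 0 --force 55

```text
time: 2.1
position: [0.4809, -0.3739, 0.0704]
tool_rot: [3.12, -0.363, 0.002]
ft_force: [0.5, -0.3, 0.1]
grip_width: 0.333
grip_force: 0.0
```

>>> step_arm --commands '[{"travel": [0.0,0,0],"turn": [0,0,0]},{"travel": [0.0,0,0],"turn": [0,0,0]},{"travel": [0,0,0],"turn": [0,0,0]},{"travel": [0,0,0],"turn": [0,0,0]},{"travel": [0,0,0],"turn": [0,0,0]}]'

```text
time: 2.6
position: [0.4813, -0.3728, 0.07]
tool_rot: [-3.12, 0.363, -0.001]
ft_force: [0.4, 5.0, 7.2]
grip_width: 0.201
grip_force: 55.0
```

Run:
```python
from h import *
st();st();st()
```

```text
2.6 p [ 0.4813 -0.3728  0.07  ] x [ 0.9733 -0.2294  0.0006] z [ 0.0008  0.0008 -1.    ] F [0.3646 4.9683 7.2312] g 0.201 55.0 q [ 0.7744  0.3737 -0.1908  1.7352  0.0792  1.04   -1.246 ]
2.6 p [ 0.4813 -0.3728  0.07  ] x [ 0.9733 -0.2294  0.0006] z [ 0.0008  0.0008 -1.    ] F [0.3646 4.9683 7.2312] g 0.201 55.0 q [ 0.7744  0.3737 -0.1908  1.7352  0.0792  1.04   -1.246 ]
2.6 p [ 0.4813 -0.3728  0.07  ] x [ 0.9733 -0.2294  0.0006] z [ 0.0008  0.0008 -1.    ] F [0.3646 4.9683 7.2312] g 0.201 55.0 q [ 0.7744  0.3737 -0.1908  1.7352  0.0792  1.04   -1.246 ]
```

>>> step_arm --commands '[{"travel": [0.0,0,-0.02],"turn": [0,0,0]},{"travel": [0.0,0,-0.06],"turn": [0,0,0]},{"travel": [0,0,-0.11],"turn": [0,0,0]},{"travel": [0,0,-0.16],"turn": [0,0,0]},{"travel": [0,0,-0.2],"turn": [0,0,0]}]'

```text
time: 3.1
position: [0.4797, -0.3752, 0.2715]
tool_rot: [3.118, -0.366, 0.0]
ft_force: [1.4, -0.9, -2.6]
grip_width: 0.202
grip_force: 55.0
```

>>> step_arm --commands '[{"travel": [-0.005,-0.03,-0.01],"turn": [0,0,-7]},{"travel": [-0.011,-0.07,-0.02],"turn": [0,0,-14]},{"travel": [-0.018,-0.11,-0.03],"turn": [0,0,-21]},{"travel": [-0.026,-0.155,-0.03],"turn": [0,0,-28]},{"travel": [-0.033,-0.2,-0.03],"turn": [0,0,-35]}]'

```text
time: 3.6
position: [0.4937, -0.1714, 0.2988]
tool_rot: [3.083, 0.595, -0.002]
ft_force: [1.6, 0.1, -1.8]
grip_width: 0.2
grip_force: 55.0
```

>>> step_arm --commands '[{"travel": [0.009,-0.02,0],"turn": [0,0,-7]},{"travel": [0.018,-0.039,0],"turn": [0,0,-14]},{"travel": [0.028,-0.059,0],"turn": [0,0,-21]},{"travel": [0.037,-0.078,0],"turn": [0,0,-28]},{"travel": [0.047,-0.098,0],"turn": [0,0,-35]}]'

```text
time: 4.1
position: [0.5013, -0.0639, 0.2983]
tool_rot: [2.762, 1.496, -0.004]
ft_force: [-0.1, 0.0, -2.2]
grip_width: 0.203
grip_force: 55.0
```

>>> step_arm --commands '[{"travel": [0,0,0],"turn": [0,0,-7]},{"travel": [0,0,0],"turn": [0,0,-14]},{"travel": [0,0,0],"turn": [0,0,-21]},{"travel": [0,0,0],"turn": [0,0,-28]},{"travel": [0,0,0],"turn": [0,0,-33]}]'

```text
time: 4.6
position: [0.5014, -0.0646, 0.2983]
tool_rot: [-2.224, -2.219, 0.004]
ft_force: [-0.1, -0.3, -2.5]
grip_width: 0.201
grip_force: 55.0
```

>>> step_arm --commands '[{"travel": [0,0,0],"turn": [0,0,0]},{"travel": [0,0,0],"turn": [0,0,0]}]'

```text
time: 4.8
position: [0.5016, -0.0639, 0.2988]
tool_rot: [-2.231, -2.212, 0.002]
ft_force: [0.3, -0.3, -2.1]
grip_width: 0.199
grip_force: 55.0
```

Run:
```python
from h import *
p,R=st()
a=snap('side','s2.png');b=snap('top','t2.png')
p,R=st()
c=np.zeros((600,800,3),np.uint8)
f=lambda i,x,y,w,h,k:cv2.resize(i[y:y+h,x:x+w],None,fx=k,fy=k,interpolation=cv2.INTER_CUBIC)[:,:,::-1]
c[:300,:800]=f(b,110,140,200,75,4)
i=f(a,170,100,190,75,4);c[300:600,:760]=i
cv2.imwrite('pics/c3.png',c)
```

```text
4.8 p [ 0.5016 -0.0639  0.2988] x [ 0.0084  1.     -0.0007] z [-0.0011 -0.0007 -1.    ] F [ 0.3243 -0.3263 -2.0838] g 0.199 55.0 q [ 0.5559  0.0082 -0.4818  1.6881  0.0046  1.4472  0.0652]
4.9 p [ 0.5017 -0.0635  0.2991] x [ 0.0072  1.     -0.0004] z [-0.0006 -0.0004 -1.    ] F [ 0.6287 -0.7383 -2.5094] g 0.205 55.0 q [ 0.5557  0.008  -0.4822  1.6877  0.0042  1.4474  0.0658]
```

View pics/c3.png

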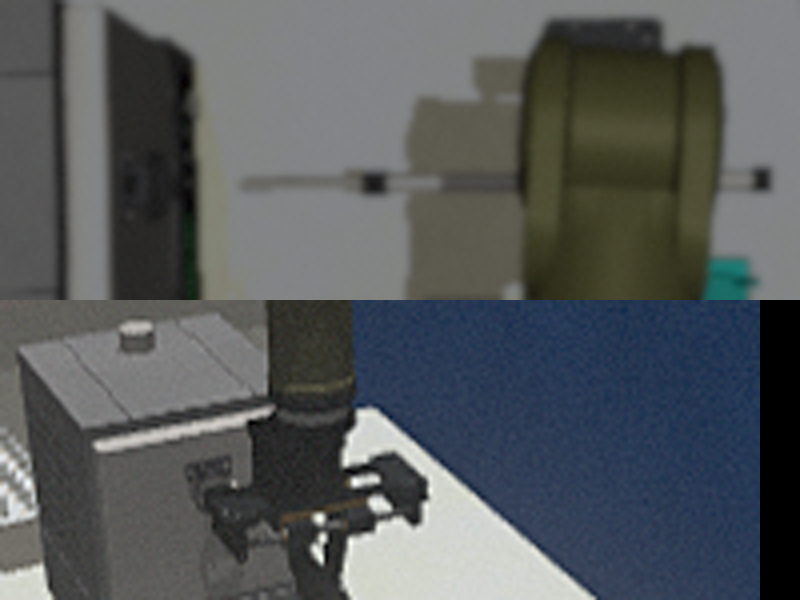

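The top view shows the hook end at (170,186), the collar at (203.5,185.5) and the ring near (146,186). In the side view the hand hides the hook.

Run:
```python
from h import *
p,R=st()
for n,u in dict(hook=(170,186),collar=(203.5,185.5),cap=(302,184.5)).items(): print(n,onz('top',*u,.30))
print('ring top px expected',proj('top',[.503,.2425,.258]),proj('side',[.503,.2425,.258]))
```

```text
4.9 p [ 0.5017 -0.0635  0.2991] x [ 0.0072  1.     -0.0004] z [-0.0006 -0.0004 -1.    ] F [ 0.6287 -0.7383 -2.5094] g 0.205 55.0 q [ 0.5557  0.008  -0.4822  1.6877  0.0042  1.4474  0.0658]
hook [0.5044 0.1757 0.3   ]
collar [0.5045 0.0865 0.3   ]
cap [ 0.5034 -0.1766  0.3   ]
ring top px expected [148.3582 187.7989] [222.5507 147.2176]
```

>>> step_arm --commands '[{"travel": [0.01,0.02,0.01],"turn": [0,0,-5]},{"travel": [0.02,0.04,0.02],"turn": [0,0,-10]},{"travel": [0.035,0.06,0.033],"turn": [0,0,-14]},{"travel": [0.045,0.06,0.033],"turn": [0,0,-14]},{"travel": [0.045,0.06,0.033],"turn": [0,0,-14]}]'

```text
time: 5.4
position: [0.5618, -0.0162, 0.266]
tool_rot: [-1.937, -2.471, -0.0]
ft_force: [-0.0, 0.2, -1.4]
grip_width: 0.204
grip_force: 55.0
```

```bash
cat > look.py <<'E'
from h import *
import sys
n=sys.argv[1]; st()
a=snap('side',f's{n}.png');b=snap('top',f't{n}.png')
f=lambda i,x,y,w,h,k:cv2.resize(i[y:y+h,x:x+w],None,fx=k,fy=k,interpolation=cv2.INTER_CUBIC)[:,:,::-1]
sx,sy,tx,ty=map(int,sys.argv[2:6])
c=np.zeros((600,800,3),np.uint8)
c[:,:400]=f(a,sx,sy,50,75,8);c[:,400:]=f(b,tx,ty,50,75,8)
cv2.imwrite(f'pics/c{n}.png',c)
E
python3 look.py 4 200 110 135 150
```

```text
5.4 p [ 0.5618 -0.0162  0.266 ] x [-0.2386  0.9711  0.0017] z [-0.0016  0.0013 -1.    ] F [-0.0107  0.2058 -1.369 ] g 0.204 55.0 q [ 0.4725  0.1573 -0.5456  1.6129  0.0812  1.396   0.159 ]
```

View pics/c4.png

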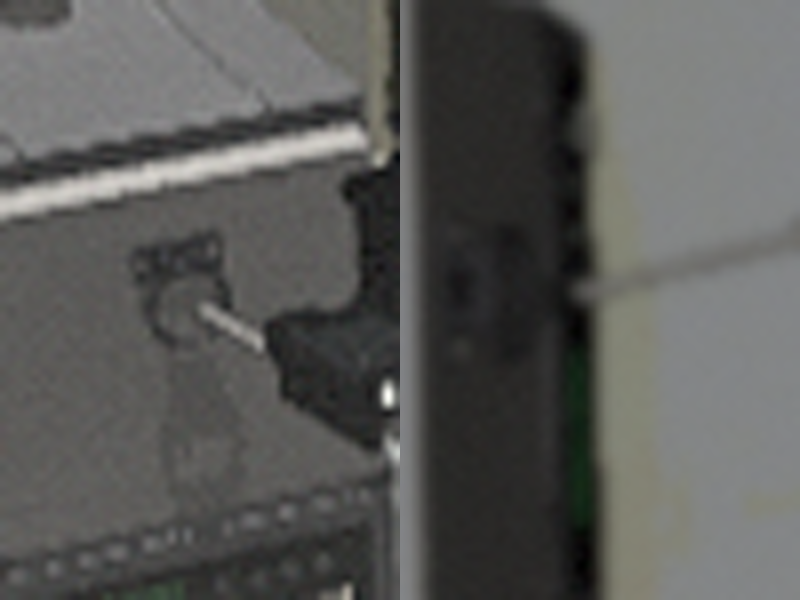

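The side view shows the hook end at px (225.6,148.5), with the ring centre at (223.8,148.5). The top view shows the hook end at px (156.9,186.2). I'll triangulate the hook.

Run:
```python
from h import *
print(tri(('side',225.4,148.4),('top',156.9,186.25)))
for X in ([.505,.218,.267],[.505,.2425,.258],[.505,.2425,.28]): print(proj('side',X),proj('top',X))
```

```text
(array([0.5071, 0.218 , 0.2621]), np.float64(0.0008098074388508568))
[224.7774 147.4536] [156.6021 186.7521]
[222.9926 147.13  ] [148.3586 187.075 ]
[222.6738 142.437 ] [146.5807 186.5907]
```

>>> step_arm --commands '[{"travel": [0.008,0.002,0],"turn": [0,0,0]},{"travel": [0.016,0.004,0],"turn": [0,0,0]},{"travel": [0.022,0.0055,0],"turn": [0,0,0]},{"travel": [0.028,0.007,0],"turn": [0,0,0]},{"travel": [0.028,0.007,0],"turn": [0,0,0]}]'

```text
time: 6.0
position: [0.5622, 0.0122, 0.2667]
tool_rot: [-1.938, -2.473, -0.001]
ft_force: [0.6, -0.5, -2.3]
grip_width: 0.201
grip_force: 55.0
```

>>> step_arm --commands '[{"travel": [0.001,0,0],"turn": [0,0,0]},{"travel": [0.002,0,0],"turn": [0,0,0]},{"travel": [0.003,0.001,0],"turn": [0,0,0]},{"travel": [0.003,0.001,0],"turn": [0,0,0]}]'

```text
time: 6.4
position: [0.5626, 0.0137, 0.2665]
tool_rot: [1.941, 2.47, 0.0]
ft_force: [-0.5, 0.3, -2.5]
grip_width: 0.201
grip_force: 55.0
```

Run:
```python
from h import *
st()
```

```text
6.4 p [0.5626 0.0137 0.2665] x [-0.2368  0.9716  0.    ] z [ 0.  0. -1.] F [-0.5148  0.2884 -2.4708] g 0.201 55.0 q [ 0.4366  0.1599 -0.5665  1.611   0.0868  1.396   0.0998]
```

>>> step_arm --commands '[{"travel": [0.001,0,0],"turn": [0,0,0]},{"travel": [0.002,0,0],"turn": [0,0,0]},{"travel": [0.003,0.001,0],"turn": [0,0,0]},{"travel": [0.003,0.001,0],"turn": [0,0,0]}]'

```text
time: 6.8
position: [0.5629, 0.0172, 0.2666]
tool_rot: [-1.94, -2.471, -0.0]
ft_force: [0.8, -0.3, -2.4]
grip_width: 0.203
grip_force: 55.0
```

>>> step_arm --commands '[{"travel": [0.001,0,0],"turn": [0,0,0]},{"travel": [0.002,0,0],"turn": [0,0,0]},{"travel": [0.002,0,0],"turn": [0,0,0]}]'

```text
time: 7.1
position: [0.5623, 0.0191, 0.2666]
tool_rot: [1.94, 2.471, 0.0]
ft_force: [-0.9, -0.5, -2.5]
grip_width: 0.201
grip_force: 55.0
```

```bash
python3 look.py 5 200 110 135 150
```

```text
7.1 p [0.5623 0.0191 0.2666] x [-0.2372  0.9715  0.    ] z [ 0.  0. -1.] F [-0.8597 -0.5361 -2.4501] g 0.201 55.0 q [ 0.4305  0.1598 -0.5703  1.6113  0.0874  1.3961  0.0902]
```

View pics/c5.png

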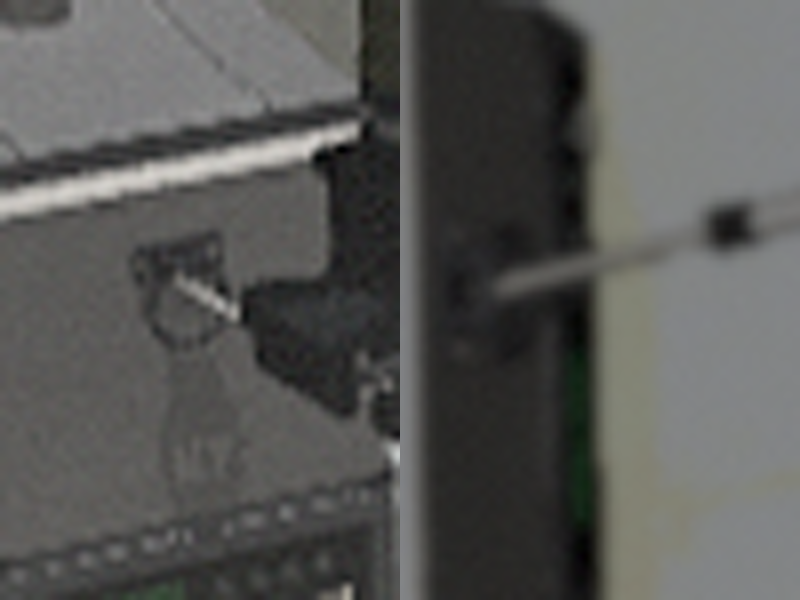

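The rod end sits inside the upper part of the ring: side px (222.1,144.4), top px (146.9,186), with no contact force yet. I'll ease in until it lightly touches the door.

>>> step_arm --commands '[{"travel": [0.0005,0,0.001],"turn": [0,0,0]},{"travel": [0.001,0,0.002],"turn": [0,0,0]},{"travel": [0.002,0.0005,0.003],"turn": [0,0,0]},{"travel": [0.002,0.0005,0.003],"turn": [0,0,0]}]'

```text
time: 7.6
position: [0.5622, 0.0211, 0.2633]
tool_rot: [-1.94, -2.471, 0.0]
ft_force: [-0.8, -0.8, -2.4]
grip_width: 0.202
grip_force: 55.0
```

>>> step_arm --commands '[{"travel": [0.001,0,0],"turn": [0,0,0]},{"travel": [0.001,0,0],"turn": [0,0,0]},{"travel": [0.001,0,0],"turn": [0,0,0]}]'

```text
time: 7.9
position: [0.5621, 0.0219, 0.2636]
tool_rot: [1.94, 2.471, -0.0]
ft_force: [0.4, -0.7, -2.0]
grip_width: 0.204
grip_force: 55.0
```

>>> step_arm --commands '[{"travel": [0.001,0,0],"turn": [0,0,0]},{"travel": [0.001,0,0],"turn": [0,0,0]},{"travel": [0.001,0,0],"turn": [0,0,0]}]'

```text
time: 8.2
position: [0.5619, 0.0228, 0.2636]
tool_rot: [1.94, 2.471, -0.0]
ft_force: [-0.1, -0.2, -2.9]
grip_width: 0.201
grip_force: 55.0
```

>>> step_arm --commands '[{"travel": [0.001,0,0],"turn": [0,0,0]},{"travel": [0.001,0,0],"turn": [0,0,0]},{"travel": [0.001,0,0],"turn": [0,0,0]}]'

```text
time: 8.5
position: [0.5618, 0.0232, 0.2636]
tool_rot: [1.941, 2.47, -0.001]
ft_force: [0.8, -2.0, -2.4]
grip_width: 0.202
grip_force: 55.0
```

>>> step_arm --commands '[{"travel": [0.001,0,0],"turn": [0,0,0]},{"travel": [0.001,0,0],"turn": [0,0,0]},{"travel": [0.001,0,0],"turn": [0,0,0]}]'

```text
time: 8.8
position: [0.5617, 0.0234, 0.2636]
tool_rot: [1.941, 2.468, -0.002]
ft_force: [2.0, -5.9, -2.4]
grip_width: 0.205
grip_force: 55.0
```

>>> step_arm --commands '[{"travel": [-0.003,0,0],"turn": [0,0,0]},{"travel": [-0.003,0,0.003],"turn": [0,0,0]},{"travel": [-0.003,0,0.006],"turn": [0,0,0]},{"travel": [-0.003,0,0.008],"turn": [0,0,0]},{"travel": [-0.003,0,0.008],"turn": [0,0,0]}]'

```text
time: 9.3
position: [0.5617, 0.0223, 0.2549]
tool_rot: [-1.939, -2.47, 0.001]
ft_force: [-0.3, -0.4, -2.7]
grip_width: 0.199
grip_force: 55.0
```

>>> step_arm --commands '[{"travel": [0,0,0.003],"turn": [0,0,0]},{"travel": [0,0,0.005],"turn": [0,0,0]},{"travel": [0,0,0.005],"turn": [0,0,0]}]'

```text
time: 9.6
position: [0.5619, 0.0218, 0.2501]
tool_rot: [-1.94, -2.47, 0.001]
ft_force: [0.2, -0.9, -3.2]
grip_width: 0.202
grip_force: 55.0
```

>>> step_arm --commands '[{"travel": [0,0,0.003],"turn": [0,0,0]},{"travel": [0,0,0.005],"turn": [0,0,0]},{"travel": [0,0,0.005],"turn": [0,0,0]}]'

```text
time: 9.9
position: [0.5619, 0.0218, 0.2451]
tool_rot: [-1.94, -2.47, 0.001]
ft_force: [-0.6, -0.1, -2.5]
grip_width: 0.201
grip_force: 55.0
```

Contact located the door face, and lowering met no resistance, so the hook is behind the bar. Next I draw the ring out and swing it up until it is taut.

>>> step_arm --commands '[{"travel": [-0.005,-0.001,0],"turn": [0,0,0]},{"travel": [-0.0107,-0.0026,0],"turn": [0,0,0]},{"travel": [-0.0155,-0.004,-0.001],"turn": [0,0,0]},{"travel": [-0.0204,-0.005,-0.002],"turn": [0,0,0]},{"travel": [-0.0204,-0.005,-0.002],"turn": [0,0,0]}]' --force 60

```text
time: 10.4
position: [0.5623, -0.0006, 0.2478]
tool_rot: [1.942, 2.468, -0.001]
ft_force: [0.9, 0.7, -2.4]
grip_width: 0.204
grip_force: 60.0
```

>>> step_arm --commands '[{"travel": [-0.005,-0.001,-0.003],"turn": [0,0,0]},{"travel": [-0.0096,-0.0024,-0.007],"turn": [0,0,0]},{"travel": [-0.0135,-0.0034,-0.011],"turn": [0,0,0]},{"travel": [-0.0175,-0.0043,-0.016],"turn": [0,0,0]},{"travel": [-0.0175,-0.0043,-0.016],"turn": [0,0,0]}]'

```text
time: 10.9
position: [0.5625, -0.018, 0.2646]
tool_rot: [1.941, 2.468, 0.001]
ft_force: [-0.2, -0.2, -1.9]
grip_width: 0.205
grip_force: 60.0
```

>>> step_arm --commands '[{"travel": [-0.002,-0.0005,-0.003],"turn": [0,0,0]},{"travel": [-0.004,-0.001,-0.006],"turn": [0,0,0]},{"travel": [-0.004,-0.001,-0.006],"turn": [0,0,0]}]'

```text
time: 11.2
position: [0.5622, -0.0212, 0.2701]
tool_rot: [1.94, 2.47, 0.001]
ft_force: [-0.1, 0.6, -2.5]
grip_width: 0.204
grip_force: 60.0
```

```bash
python3 look.py 6 200 110 135 150
```

```text
11.2 p [ 0.5622 -0.0212  0.2701] x [-0.2369  0.9715  0.0001] z [ 0.0006  0.0003 -1.    ] F [-0.1011  0.573  -2.5041] g 0.204 60.0 q [ 0.478   0.1548 -0.5423  1.6071  0.0806  1.4015  0.1667]
```

View pics/c6.png

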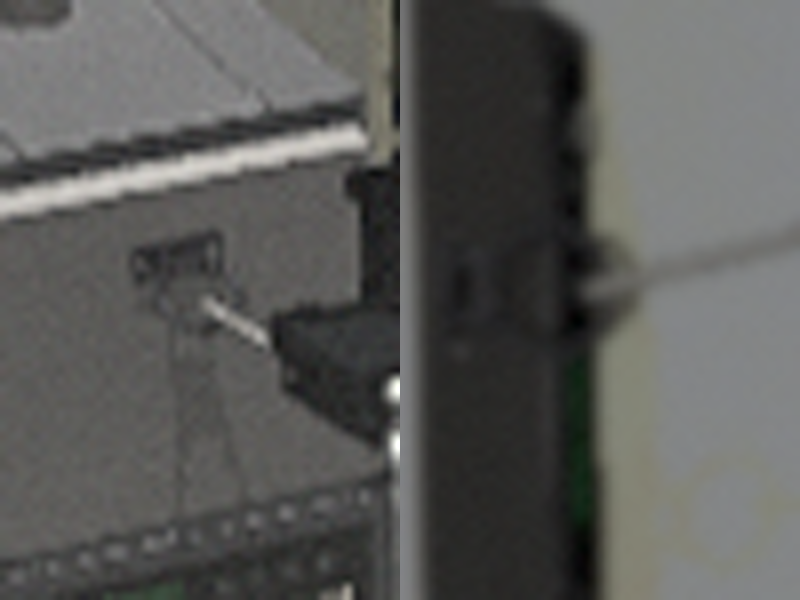

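The top view shows the ring swung out (outer edge at px (164.7,185.6)) with the rod through it. Now I pull gently.

>>> step_arm --commands '[{"travel": [-0.002,0,-0.003],"turn": [0,0,0]},{"travel": [-0.0034,-0.0008,-0.006],"turn": [0,0,0]},{"travel": [-0.0068,-0.0017,-0.006],"turn": [0,0,0]},{"travel": [-0.0107,-0.0026,-0.006],"turn": [0,0,0]},{"travel": [-0.0146,-0.0036,-0.005],"turn": [0,0,0]}]'

```text
time: 11.8
position: [0.562, -0.0329, 0.275]
tool_rot: [-1.936, -2.471, -0.006]
ft_force: [-1.0, 7.2, -1.8]
grip_width: 0.203
grip_force: 60.0
```

Run:
```python
from h import *
st()
```

```text
11.8 p [ 0.562  -0.0329  0.275 ] x [-0.2394  0.9709  0.0045] z [ 0.0002  0.0047 -1.    ] F [-0.9883  7.1593 -1.801 ] g 0.203 60.0 q [ 0.494   0.1532 -0.5339  1.5982  0.074   1.4113  0.1952]
```

>>> step_arm --commands '[{"travel": [-0.004,-0.001,0],"turn": [0,0,0]},{"travel": [-0.008,-0.002,0.001],"turn": [0,0,0]},{"travel": [-0.012,-0.003,0.001],"turn": [0,0,0]},{"travel": [-0.016,-0.004,0.002],"turn": [0,0,0]},{"travel": [-0.02,-0.005,0.003],"turn": [0,0,0]}]'

```text
time: 12.3
position: [0.5619, -0.0541, 0.2718]
tool_rot: [-1.937, -2.471, -0.005]
ft_force: [-0.0, 6.2, -1.6]
grip_width: 0.2
grip_force: 60.0
```

>>> step_arm --commands '[{"travel": [-0.004,-0.001,0.001],"turn": [0,0,0]},{"travel": [-0.008,-0.002,0.002],"turn": [0,0,0]},{"travel": [-0.012,-0.003,0.004],"turn": [0,0,0]},{"travel": [-0.016,-0.004,0.006],"turn": [0,0,0]},{"travel": [-0.02,-0.005,0.008],"turn": [0,0,0]}]'

```text
time: 12.8
position: [0.562, -0.0753, 0.2638]
tool_rot: [-1.938, -2.471, -0.005]
ft_force: [-0.2, 5.2, -1.9]
grip_width: 0.201
grip_force: 60.0
```

Run:
```python
from h import *
st()
```

```text
12.8 p [ 0.562  -0.0753  0.2638] x [-0.2382  0.9712  0.0032] z [ 0.0005  0.0034 -1.    ] F [-0.1816  5.1808 -1.9164] g 0.201 60.0 q [ 0.5384  0.164  -0.504   1.6072  0.0768  1.3907  0.2668]
```

>>> step_arm --commands '[{"travel": [-0.004,-0.001,0.002],"turn": [0,0,0]},{"travel": [-0.008,-0.002,0.004],"turn": [0,0,0]},{"travel": [-0.012,-0.003,0.006],"turn": [0,0,0]},{"travel": [-0.016,-0.004,0.009],"turn": [0,0,0]},{"travel": [-0.02,-0.005,0.012],"turn": [0,0,0]}]'

```text
time: 13.3
position: [0.5619, -0.0969, 0.2517]
tool_rot: [-1.939, -2.471, -0.003]
ft_force: [0.3, 5.2, -1.6]
grip_width: 0.201
grip_force: 60.1
```

>>> step_arm --commands '[{"travel": [-0.004,-0.001,0.003],"turn": [0,0,0]},{"travel": [-0.008,-0.002,0.006],"turn": [0,0,0]},{"travel": [-0.012,-0.003,0.009],"turn": [0,0,0]},{"travel": [-0.015,-0.004,0.012],"turn": [0,0,0]},{"travel": [-0.018,-0.0045,0.015],"turn": [0,0,0]}]'

```text
time: 13.8
position: [0.5615, -0.1175, 0.2363]
tool_rot: [1.941, 2.47, -0.0]
ft_force: [1.3, 3.3, -0.2]
grip_width: 0.198
grip_force: 60.1
```

>>> step_arm --commands '[{"travel": [-0.003,-0.001,0.003],"turn": [0,0,0]},{"travel": [-0.006,-0.0015,0.006],"turn": [0,0,0]},{"travel": [-0.009,-0.002,0.009],"turn": [0,0,0]},{"travel": [-0.012,-0.003,0.0125],"turn": [0,0,0]},{"travel": [-0.015,-0.0035,0.016],"turn": [0,0,0]}]'

```text
time: 14.3
position: [0.5617, -0.1325, 0.2203]
tool_rot: [1.941, 2.47, -0.0]
ft_force: [1.5, 2.4, -2.9]
grip_width: 0.203
grip_force: 60.1
```

Run:
```python
from h import *
st()
```

```text
14.3 p [ 0.5617 -0.1325  0.2203] x [-0.2367  0.9716 -0.0003] z [ 0.0001 -0.0003 -1.    ] F [ 1.4792  2.4448 -2.8663] g 0.203 60.1 q [ 0.5928  0.2051 -0.4648  1.6474  0.0949  1.3113  0.351 ]
```

>>> step_arm --commands '[{"travel": [-0.0025,-0.0006,0.004],"turn": [0,0,0]},{"travel": [-0.005,-0.0012,0.008],"turn": [0,0,0]},{"travel": [-0.0075,-0.0018,0.012],"turn": [0,0,0]},{"travel": [-0.0095,-0.0023,0.016],"turn": [0,0,0]},{"travel": [-0.0115,-0.0028,0.02],"turn": [0,0,0]}]'

```text
time: 14.8
position: [0.5617, -0.1444, 0.2002]
tool_rot: [1.941, 2.47, -0.0]
ft_force: [2.0, 2.2, -0.7]
grip_width: 0.201
grip_force: 60.1
```

>>> step_arm --commands '[{"travel": [-0.002,-0.0005,0.004],"turn": [0,0,0]},{"travel": [-0.004,-0.001,0.008],"turn": [0,0,0]},{"travel": [-0.006,-0.0014,0.012],"turn": [0,0,0]},{"travel": [-0.0075,-0.0018,0.017],"turn": [0,0,0]},{"travel": [-0.009,-0.0022,0.022],"turn": [0,0,0]}]'

```text
time: 15.3
position: [0.5615, -0.1536, 0.1781]
tool_rot: [-1.94, -2.471, 0.001]
ft_force: [1.3, 1.8, -1.8]
grip_width: 0.202
grip_force: 60.0
```

```bash
python3 look.py 7 195 125 150 150
```

```text
15.3 p [ 0.5615 -0.1536  0.1781] x [-0.2371  0.9715 -0.0003] z [-0.0004 -0.0004 -1.    ] F [ 1.2639  1.7859 -1.771 ] g 0.202 60.0 q [ 0.6098  0.2438 -0.4494  1.6892  0.1118  1.2343  0.3743]
```

View pics/c7.png

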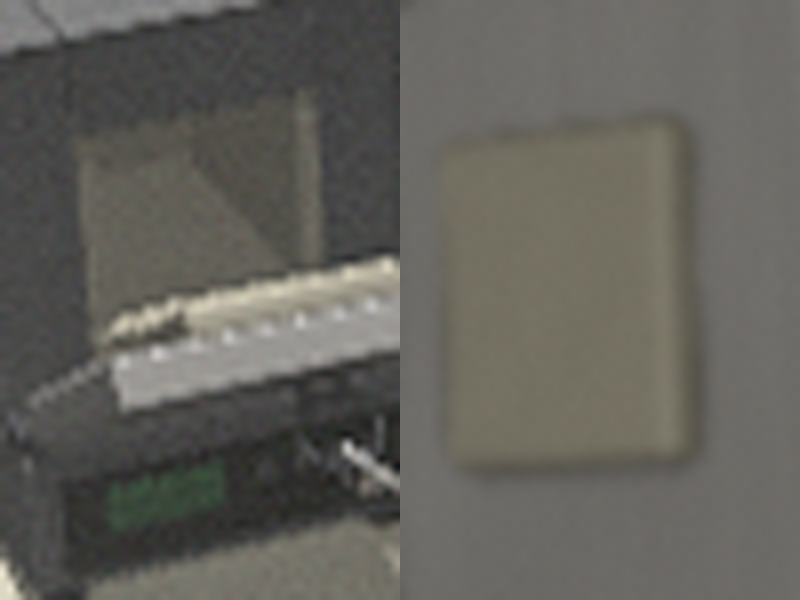

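The door is about 1 rad open, with the rod still in the ring at side px (238,181). I'll keep following it down.

>>> step_arm --commands '[{"travel": [-0.001,0,0.004],"turn": [0,0,0]},{"travel": [-0.002,-0.0005,0.009],"turn": [0,0,0]},{"travel": [-0.003,-0.0008,0.014],"turn": [0,0,0]},{"travel": [-0.004,-0.001,0.019],"turn": [0,0,0]},{"travel": [-0.005,-0.001,0.024],"turn": [0,0,0]}]'

```text
time: 15.9
position: [0.5617, -0.1585, 0.154]
tool_rot: [-1.94, -2.471, 0.001]
ft_force: [-0.7, 0.6, -2.1]
grip_width: 0.208
grip_force: 60.0
```

>>> step_arm --commands '[{"travel": [0,0,0.005],"turn": [0,0,0]},{"travel": [-0.001,0,0.01],"turn": [0,0,0]},{"travel": [-0.001,0,0.015],"turn": [0,0,0]},{"travel": [-0.001,0,0.02],"turn": [0,0,0]},{"travel": [-0.001,0,0.024],"turn": [0,0,0]}]'

```text
time: 16.4
position: [0.5621, -0.1595, 0.13]
tool_rot: [1.941, 2.47, -0.0]
ft_force: [-0.2, 0.2, -1.9]
grip_width: 0.201
grip_force: 60.0
```

```bash
cat > door.py <<'E'
# bright top edge of the door (aluminium): its height in the side view gives the door angle
from h import *
import sys
st(); a=ctrl.get_image('side');b=ctrl.get_image('top')
cv2.imwrite('pics/s%s.png'%sys.argv[1],a[:,:,::-1]);cv2.imwrite('pics/t%s.png'%sys.argv[1],b[:,:,::-1])
for th in (0.9,1.0,1.1,1.2,1.3,1.4,1.5,1.571):
    r=.205; X=[[.4,.2555-r*np.sin(th),.115+r*np.cos(th)]]
    print(th,proj('side',X)[0],proj('top',X)[0])
g=cv2.cvtColor(a,cv2.COLOR_RGB2GRAY);u=209
u=int(sys.argv[2]); print('col',u,g[150:215,u])
print('top row',g.shape,cv2.cvtColor(b,cv2.COLOR_RGB2GRAY)[int(sys.argv[3]),140:230])
E
python3 door.py 8 212 215
```

```text
16.4 p [ 0.5621 -0.1595  0.13  ] x [-0.2367  0.9716 -0.0003] z [-0.0001 -0.0003 -1.    ] F [-0.2131  0.231  -1.9443] g 0.201 60.0 q [ 0.6084  0.2893 -0.4409  1.7369  0.1344  1.1452  0.3669]
0.9 [210.4383 170.2517] [202.7547 224.3599]
1.0 [211.6902 175.2749] [207.5719 224.1607]
1.1 [212.828  180.3501] [211.6897 223.9672]
1.2 [213.8366 185.4095] [215.0871 223.7814]
1.3 [214.7032 190.3857] [217.7551 223.6051]
1.4 [215.4177 195.2135] [219.6953 223.44  ]
1.5 [215.9724 199.8315] [220.9189 223.2873]
1.571 [216.2665 202.9516] [221.3627 223.1869]
col 212 [ 94  96  95  98  96  96 100 102 100  95  97  96  94  95 150 171 119  93
 100  98  95  90 151 194 184 176 180 175 173 178 179 185 173 144 129 119
 105 100  76  64  61  55  52  52  60  60  96 124 119 115 116 115 114 114
 113 117 117 116 110 119 116 113 119 112 106]
top row (384, 512) [ 27  26  27  36  54  71  78  80  83  88  94 104 113 116 117 118 119 119
 118 118 118 117 118 117 117 116 116 115 116 116 115 115 114 115 116 115
 116 116 115 115 116 116 116 115 115 115 117 116 116 116 115 116 115 114
 116 115 116 115 117 118 119 117 116 116 115 116 116 118 117 117 116 112
 107 103  90  77  88 110 125 129 130 131 130 132 133 134 134 134 135 134]
```

>>> step_arm --commands '[{"travel": [0,0,0.005],"turn": [0,0,0]},{"travel": [0.001,0,0.01],"turn": [0,0,0]},{"travel": [0.002,0.0005,0.015],"turn": [0,0,0]},{"travel": [0.004,0.001,0.019],"turn": [0,0,0]},{"travel": [0.005,0.001,0.023],"turn": [0,0,0]}]'

```text
time: 17.0
position: [0.5619, -0.1538, 0.1071]
tool_rot: [-1.94, -2.471, 0.0]
ft_force: [-0.8, 0.8, -2.0]
grip_width: 0.206
grip_force: 60.0
```

>>> step_arm --commands '[{"travel": [0.001,0,0.004],"turn": [0,0,0]},{"travel": [0.002,0.0005,0.008],"turn": [0,0,0]},{"travel": [0.003,0.001,0.012],"turn": [0,0,0]},{"travel": [0.004,0.001,0.016],"turn": [0,0,0]},{"travel": [0.005,0.001,0.02],"turn": [0,0,0]}]'

```text
time: 17.5
position: [0.5617, -0.1491, 0.0872]
tool_rot: [1.94, 2.471, -0.0]
ft_force: [0.1, -0.5, -2.7]
grip_width: 0.205
grip_force: 60.0
```

```bash
python3 door.py 9 214 215|grep -v '^[01]\.'
```

```text
17.5 p [ 0.5617 -0.1491  0.0872] x [-0.2369  0.9715 -0.0001] z [ 0.     -0.0001 -1.    ] F [ 0.1255 -0.5157 -2.7466] g 0.205 60.0 q [ 0.5885  0.3283 -0.4394  1.7837  0.1577  1.0642  0.3321]
col 214 [ 93  95  97  95  98  99 100  97 100  96  98  93  90 146 190 155  86  98
  98  99 101  93 116 152 167 178 181 174 198 186 186 187 192 186 186 188
 185 188 187 188 189 193 199 201 155 103 111 105  99 112 112 113 114 115
 114 118 119 112 122 117 116 118 114 120 112]
top row (384, 512) [ 28  26  26  35  55  70  77  80  80  87  89  91  98 111 121 128 129 128
 131 131 131 130 131 132 130 130 130 129 129 129 129 129 129 129 130 130
 130 130 129 130 130 130 130 130 130 131 131 131 131 131 132 133 132 132
 132 132 132 133 132 132 133 134 133 132 134 133 133 132 133 133 132 132
 133 134 132 133 133 133 130 119  99  99 118 127 128 129 132 132 133 133]
```

>>> step_arm --commands '[{"travel": [0.001,0,0.004],"turn": [0,0,0]},{"travel": [0.002,0.0005,0.008],"turn": [0,0,0]},{"travel": [0.003,0.001,0.012],"turn": [0,0,0]},{"travel": [0.004,0.001,0.016],"turn": [0,0,0]},{"travel": [0.005,0.001,0.02],"turn": [0,0,0]}]'

```text
time: 18.1
position: [0.5614, -0.1439, 0.0672]
tool_rot: [-1.94, -2.471, 0.0]
ft_force: [0.2, 0.3, -3.2]
grip_width: 0.204
grip_force: 60.0
```

>>> step_arm --commands '[{"travel": [0,0,0.001],"turn": [0,0,0]},{"travel": [0,0,0.002],"turn": [0,0,0]},{"travel": [0,0,0.003],"turn": [0,0,0]},{"travel": [0,0,0.003],"turn": [0,0,0]}]'

```text
time: 18.5
position: [0.5615, -0.1439, 0.0646]
tool_rot: [-1.941, -2.47, -0.0]
ft_force: [-0.4, 0.5, -1.4]
grip_width: 0.2
grip_force: 60.0
```

```bash
python3 door.py 10 214 215|grep -v '^[01]\.'
```

```text
18.5 p [ 0.5615 -0.1439  0.0646] x [-0.2369  0.9715  0.0001] z [-0.      0.0001 -1.    ] F [-0.4195  0.5031 -1.379 ] g 0.2 60.0 q [ 0.577   0.3522 -0.4368  1.8049  0.1718  1.0218  0.3128]
col 214 [ 92  95  99  97  99  95  99 102  98  97  96  94  89 146 192 152  94  93
 100  99 100  94 100 164 206 201 196 196 196 195 195 190 190 190 189 192
 189 188 188 188 191 191 192 195 189 192 202 205 166 105  86  85  86 106
 116 115 117 119 119 120 116 116 115 117 118]
top row (384, 512) [ 23  26  27  38  56  70  76  79  80  85  88  90  86  94 114 128 132 134
 133 134 133 133 134 134 133 134 133 134 134 134 133 133 133 132 133 133
 132 134 133 134 133 133 133 134 133 132 133 133 133 133 134 134 133 133
 133 133 133 134 133 134 133 134 133 134 134 134 134 133 134 134 133 133
 134 134 134 133 133 134 134 132 128 117 114 122 126 129 130 132 132 133]
```

>>> step_arm --commands '[{"travel": [0,0,0.001],"turn": [0,0,0]},{"travel": [0,0,0.002],"turn": [0,0,0]},{"travel": [0,0,0.003],"turn": [0,0,0]},{"travel": [0,0,0.003],"turn": [0,0,0]},{"travel": [0,0,0.003],"turn": [0,0,0]}]'

```text
time: 19.1
position: [0.5616, -0.1438, 0.0617]
tool_rot: [-1.94, -2.471, -0.0]
ft_force: [-1.4, 0.9, -0.4]
grip_width: 0.202
grip_force: 60.0
```

```bash
python3 door.py 11 214 215|grep -v '^[01]\.'
python3 - <<'E'
from h import *
for th in (1.3,1.4,1.45,1.5,1.571):
    s,c=np.sin(th),np.cos(th)
    for t in (0,.015):
        print(th,t,[proj('side',[[x,.2555-.205*s+t*c,.115+.205*c+t*s]])[0].round(1) for x in(.385,.41)])
E
```

```text
19.1 p [ 0.5616 -0.1438  0.0617] x [-0.237   0.9715  0.0002] z [ 0.0001  0.0003 -1.    ] F [-1.4084  0.9317 -0.3842] g 0.202 60.0 q [ 0.5761  0.3558 -0.4362  1.807   0.1737  1.0164  0.3113]
col 214 [ 99  99  97  94  95  95 101  98  98  96 101  93  88 149 190 151  90  94
 103 103 101  96 100 165 207 202 197 195 197 196 190 191 189 189 191 187
 189 193 188 190 190 191 192 191 187 193 201 200 168 112  86  84  90 104
 120 117 112 115 118 115 114 118 115 119 114]
top row (384, 512) [ 26  24  29  36  54  70  77  80  81  85  90  89  86  94 115 129 133 133
 134 133 134 132 133 133 133 133 132 133 134 134 134 134 133 134 134 133
 133 134 132 133 133 134 134 134 133 133 133 134 133 134 133 134 134 133
 132 133 133 134 133 134 134 133 134 133 134 133 134 133 132 134 134 134
 133 133 134 133 134 133 133 132 127 117 113 122 127 129 130 132 132 133]
1.3 0 [array([211.1, 191.2]), array([217.1, 189.8])]
1.3 0.015 [array([210.5, 187.6]), array([216.5, 186.2])]
1.4 0 [array([211.8, 196.1]), array([217.8, 194.7])]
1.4 0.015 [array([211.3, 192.6]), array([217.3, 191.2])]
1.45 0 [array([212.1, 198.4]), array([218.1, 197. ])]
1.45 0.015 [array([211.7, 195. ]), array([217.7, 193.6])]
1.5 0 [array([212.4, 200.7]), array([218.3, 199.3])]
1.5 0.015 [array([212. , 197.4]), array([218., 196.])]
1.571 0 [array([212.7, 203.8]), array([218.6, 202.4])]
1.571 0.015 [array([212.4, 200.7]), array([218.4, 199.2])]
```

>>> step_arm --commands '[{"travel": [0,0,0.001],"turn": [0,0,0]},{"travel": [0,0,0.002],"turn": [0,0,0]},{"travel": [0,0,0.002],"turn": [0,0,0]}]'

```text
time: 19.5
position: [0.5614, -0.144, 0.0594]
tool_rot: [-1.941, -2.47, 0.0]
ft_force: [-0.6, 0.9, -0.6]
grip_width: 0.199
grip_force: 60.0
```

```bash
python3 door.py 12 214 215|grep -v '^[01]\.'|head -6
python3 - <<'E'
import cv2,numpy as np
a=cv2.imread('pics/s11.png');b=cv2.imread('pics/s12.png');f=lambda i,x,y,w,h,k:cv2.resize(i[y:y+h,x:x+w],None,fx=k,fy=k,interpolation=cv2.INTER_CUBIC)
t=cv2.imread('pics/t12.png')
c=np.zeros((600,800,3),np.uint8);c[:480,:400]=f(b,190,135,80,96,5);c[:480,400:]=f(t,150,140,80,96,5);cv2.imwrite('pics/c8.png',c)
E
```

```text
19.5 p [ 0.5614 -0.144   0.0594] x [-0.2368  0.9716  0.0001] z [-0.0002  0.0001 -1.    ] F [-0.6065  0.8593 -0.5798] g 0.199 60.0 q [ 0.5756  0.3585 -0.4354  1.8088  0.1753  1.0125  0.3102]
col 214 [ 99  99  92  94  96  97 100  98  96 102  99  94  90 145 193 153  88  97
  97  97 100  99 101 159 205 203 197 197 197 197 193 191 189 191 189 188
 189 191 188 188 189 191 195 193 186 193 201 204 169 108  83  86  89 105
 114 117 122 115 118 116 118 116 118 115 117]
top row (384, 512) [ 24  25  24  34  54  70  77  79  81  85  88  89  88  94 114 128 132 133
```

View pics/c8.png

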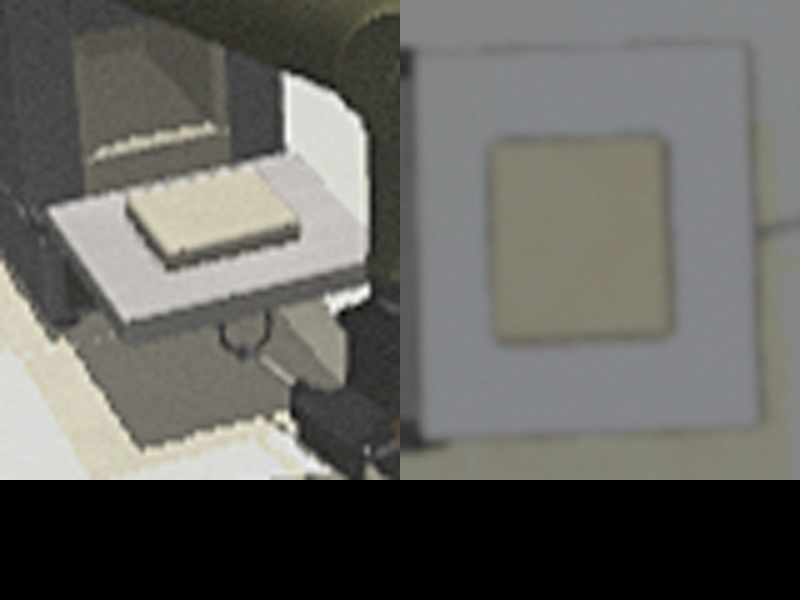

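The door lies level on its stop. The ring hangs at side px (239,200) with the rod resting on its lower bar, and the picture budget is now used up. To unhook, I raise the rod within the ring and draw it straight out.

>>> step_arm --commands '[{"travel": [0,0,-0.005],"turn": [0,0,0]},{"travel": [0,0,-0.011],"turn": [0,0,0]},{"travel": [0,0,-0.018],"turn": [0,0,0]},{"travel": [0,0,-0.025],"turn": [0,0,0]},{"travel": [0,0,-0.025],"turn": [0,0,0]}]'

```text
time: 20.1
position: [0.5625, -0.1445, 0.0861]
tool_rot: [1.939, 2.468, 0.001]
ft_force: [0.5, -0.2, -3.7]
grip_width: 0.202
grip_force: 60.0
```

>>> step_arm --commands '[{"travel": [-0.002,0,0],"turn": [0,0,0]},{"travel": [-0.004,-0.001,0],"turn": [0,0,0]},{"travel": [-0.006,-0.0015,0],"turn": [0,0,0]},{"travel": [-0.008,-0.002,0],"turn": [0,0,0]},{"travel": [-0.008,-0.002,0],"turn": [0,0,0]}]'

```text
time: 20.6
position: [0.5612, -0.1528, 0.0843]
tool_rot: [-1.941, -2.47, 0.001]
ft_force: [-0.5, -1.2, -3.2]
grip_width: 0.198
grip_force: 60.0
```

```bash
python3 door.py 13 214 215|grep -v '^[01]\.'|head -6|cut -c1-90;python3 - <<'E'
import cv2,numpy as np
# ring/rod patch in side view
b=cv2.cvtColor(cv2.imread('pics/s13.png'),cv2.COLOR_BGR2GRAY);print(b[196:216,230:250])
E
```

```text
20.6 p [ 0.5612 -0.1528  0.0843] x [-0.2362  0.9717 -0.0001] z [-0.0005 -0.0002 -1.    ] F
col 214 [100  95  99  93  97 100  98  94  98  99  99  97  86 142 192 151  89  96
 102  99 102  97  99 163 207 199 197 201 197 195 193 192 190 192 189 193
 191 188 191 188 190 191 195 193 193 194 202 201 171 111  83  80  87 109
 115 120 116 116 115 115 115 116 114 118 118]
top row (384, 512) [ 29  27  27  35  56  70  77  77  81  86  87  88  87  94 114 128 133 13
[[ 87  93  87  94  88  96  96  96  96  92  92  95 101  91  92 103 127 128
  127 138]
 [ 97  94 100  94  93  96  91  94  94  93  92  98  96  66 110 110 136 150
  145 146]
 [ 92  90  93  94  99  94  96  94 105 104 106 109  98  52 113 115 112 138
  149 145]
 [ 93  95  98  84  85 108 110 108 112 113 115 120 113  52  99 117 111 112
  146 150]
 [111 105 108  73  66 123 115 117  94 100 110 121 105  59 109 114 114 112
  133 145]
 [116 122 119  72  73 125 112 114  82  79  93 109  75  72 119 112 112 114
  112 134]
 [118 115 118  96  60 107 121 117  94  82  95  92 133 109 116 110 114 116
  113 112]
 [114 113 119 119  60  65 101 112  91  86  86  75 
[... 355 characters left out ...]
  99 141
  163 117]
 [113 114 118 113 113 114 120 112 117 113 114 114 116 112 117 115 115 107
  121  96]
 [115 118 119 116 116 119 117 115 119 117 117 118 114 116 116 117 115 114
   99  47]
 [119 116 116 114 120 116 115 116 112 118 116 114 115 116 116 116 114 120
   99  59]
 [118 117 114 112 114 114 112 116 112 116 115 113 113 117 115 115 119 111
   95  53]
 [118 114 117 116 114 112 117 113 117 116 112 118 113 113 116 114 119 117
   84  51]
 [119 113 117 115 111 114 113 112 113 115 115 114 115 116 117 115 117 115
   74  44]
 [112 114 117 114 116 116 112 117 114 115 117 116 113 115 113 116 119 117
  106  70]
 [114 112 116 112 114 110 117 121 115 113 112 114 112 112 113 111 111 115
  111  99]]
```

Run:
```python
from h import *
for n,X in dict(ringbot=[.506,.0905,.058],ringleft=[.484,.0905,.08],ringright=[.528,.0905,.08],swungbot=[.506,.0725,.062],tip=[.505,.0775,.068],bend=[.505,.0775,.089]).items(): print(n,proj('side',[X])[0])
```

```text
ringbot [237.9719 203.8604]
ringleft [232.8446 200.665 ]
ringright [242.6037 198.2933]
swungbot [239.4648 205.178 ]
tip [238.7534 203.4453]
bend [238.538  199.2206]
```

The ring hangs freely where predicted, and the hook limb is in front of it, so the rod is unhooked. Retracting.

>>> step_arm --commands '[{"travel": [-0.004,-0.001,0],"turn": [0,0,0]},{"travel": [-0.008,-0.002,0],"turn": [0,0,0]},{"travel": [-0.012,-0.003,0],"turn": [0,0,0]},{"travel": [-0.018,-0.0045,0],"turn": [0,0,0]},{"travel": [-0.025,-0.006,0],"turn": [0,0,0]}]'

```text
time: 21.2
position: [0.5615, -0.1786, 0.0845]
tool_rot: [1.941, 2.471, -0.0]
ft_force: [-0.1, 0.3, -2.9]
grip_width: 0.2
grip_force: 60.0
```

>>> step_arm --commands '[{"travel": [-0.01,-0.0025,0],"turn": [0,0,0]},{"travel": [-0.025,-0.006,0],"turn": [0,0,0]},{"travel": [-0.045,-0.011,0],"turn": [0,0,0]},{"travel": [-0.065,-0.016,0],"turn": [0,0,0]},{"travel": [-0.08,-0.02,0],"turn": [0,0,0]}]'

```text
time: 21.7
position: [0.5605, -0.2636, 0.0845]
tool_rot: [1.943, 2.468, -0.002]
ft_force: [0.1, -1.1, -2.4]
grip_width: 0.2
grip_force: 60.0
```

```bash
python3 door.py 14 214 215|grep -v '^[01]\.'|head -6|cut -c1-160;python3 - <<'E'
from h import *
# rest uprights and base from t2/t13 views (rest empty): dark grey mask near rest
b=cv2.imread('pics/t14.png'); g=cv2.cvtColor(b,cv2.COLOR_BGR2GRAY)
a=cv2.imread('pics/t2.png'); g2=cv2.cvtColor(a,cv2.COLOR_BGR2GRAY)
hsv=cv2.cvtColor(a,cv2.COLOR_BGR2HSV)
sub=g2[165:240,325:375]; m=(sub<90).astype(np.uint8)
n,l,s,c=cv2.connectedComponentsWithStats(m)
for i in range(1,n):
    if s[i,4]>15: print(s[i]+[325,165,0,0,0],c[i]+[325,165])
i=1+np.argmax(s[1:,4]); ys,xs=np.where(l==i); print(cv2.minAreaRect(np.c_[xs+325,ys+165].astype(np.float32)))
for r in range(0,75,3): print(165+r,''.join(f'{v:4d}' for v in sub[r,0:50:1]) )
E
```

```text
21.7 p [ 0.5605 -0.2636  0.0845] x [-0.2347  0.9721 -0.0011] z [-0.0002 -0.0012 -1.    ] F [ 0.1202 -1.1298 -2.4474] g 0.2 60.0 q [ 0.7067  0.3984 -0.3813  1.69
col 214 [ 98  99  96  97  97  95  96 103  97  99  99 100  95 146 193 151  88  99
 100 103 103  97 103 167 208 201 199 195 199 195 195 194 192 189 193 193
 193 192 189 188 191 192 193 194 193 197 204 206 173 116  88  85  95 108
 120 116 114 119 119 118 117 118 118 121 118]
top row (384, 512) [ 24  26  27  35  53  71  78  78  82  86  88  89  87  95 116 129 133 135
[334 170  34  57 960] [348.2615 197.6177]
((350.1588134765625, 198.53529357910156), (23.53695297241211, 55.85959243774414), 12.528807640075684)
165  132 133 132 132 133 132 132 132 133 133 132 132 131 131 131 133 131 132 133 132 132 133 132 131 132 132 131 131 132 132 132 132 133 134 132 133 133 132 132 133 133 131 132 132 132 132 132 132 132 132
168  132 132 133 133 132 132 132 132 132 132 132 132 131 131 132 132 132 131 131 126 115 109 111 114 118 122 126 128 129 130 132 131 131 133 131 133 132 132 132 132 132 132 132 132 132 133 132 132 131 131
171  132 132 132 132
[... 3994 characters left out ...]
8 130 132 130 131 131 132 132 131 131 132 131 132 131 133 133 132 131 132 133 132 132
231  131 132 133 133 131 131 131 131 132 132 132 131 131 131 132 131 132 132 131 133 132 131 133 131 132 132 131 131 130 131 131 132 133 133 132 132 131 132 132 132 133 131 132 132 131 134 132 133 131 132
234  132 131 133 133 132 132 131 131 131 131 132 131 133 131 132 132 131 133 130 132 131 132 130 131 132 132 132 133 131 130 133 133 132 131 132 133 133 132 132 131 131 132 132 132 132 132 132 131 132 131
237  132 133 132 133 132 132 133 131 131 131 131 132 131 131 132 132 132 132 132 132 132 131 133 133 132 132 132 132 132 132 132 131 132 132 131 132 131 132 131 133 133 132 131 132 131 132 131 132 131 132
```

Run:
```python
from h import *
f=onz('top',352.5,175,.085);r=onz('top',344.8,220.5,.085);print('uprights',f,r,(f+r)/2,np.linalg.norm(f-r),np.degrees(np.arctan2(*(f-r)[[1,0]])))
for row,l,rr in((183,341.6,360.6),(213,335.2,354.2)): print((onz('top',l,row,.012)+onz('top',rr,row,.012))/2)
# rod line now
b=cv2.cvtColor(cv2.imread('pics/t14.png'),cv2.COLOR_BGR2GRAY).astype(int);a=cv2.cvtColor(cv2.imread('pics/t13.png'),cv2.COLOR_BGR2GRAY).astype(int)
p=np.array([.5605,-.2636,.0845]);u=np.array([-.2347,.9721,0])
for d in(.236,.16,.1,-.1): print(d,proj('top',[p+u*d+[0,0,.002]])[0],proj('side',[p+u*d+[0,0,.002]])[0])
q=proj('top',[p+u*.236])[0].astype(int);print(q);print(b[q[1]-6:q[1]+6,q[0]-8:q[0]+14])
s=cv2.cvtColor(cv2.imread('pics/s14.png'),cv2.COLOR_BGR2GRAY).astype(int)
q=proj('side',[p+u*.236])[0].astype(int);print(q);print(s[q[1]-6:q[1]+10,q[0]-8:q[0]+12])
```

```text
uprights [ 0.5449 -0.3634  0.085 ] [ 0.4021 -0.3349  0.085 ] [ 0.4735 -0.3491  0.085 ] 0.14567875858512525 -11.274773779838522
[ 0.5245 -0.3752  0.012 ]
[ 0.4255 -0.3511  0.012 ]
0.236 [248.4875 189.0446] [248.6864 213.3936]
0.16 [271.8764 183.0523] [260.2287 222.1129]
0.1 [290.2984 178.3326] [269.8765 229.401 ]
-0.1 [351.433  162.6699] [305.9899 256.6819]
[248 189]
[[134 135 135 135 133 135 135 135 136 135 135 134 135 133 134 132 133 131
  129 123 117 112]
 [134 134 135 134 134 134 135 134 134 133 134 133 132 129 127 128 127 124
  117 113 106 102]
 [135 135 134 136 135 135 133 133 130 128 127 127 123 116 112 113 113 112
  109 109 108 109]
 [134 135 134 134 133 132 129 124 117 111 112 113 112 108 104 107 110 112
  111 113 115 115]
 [135 134 134 133 130 125 117 110 105 102 104 108 111 110 110 114 115 117
  118 121 124 125]
 [134 134 134 130 125 116 108 103 101 108 111 114 116 116 118 124 126 127
  127 130 132 133]
 [135 135 134 133 126 120 115 111 110 114 118 122 125 127 128 130 132 133
  133 134 135 134]
 [135 134 135 134 132 129 127 124 125 124 127 130 132 134 134 134 135 135
  135 
[... 1056 characters left out ...]
 175 165
  173 219]
 [117 118 114 115 119 115 113 111  95 112 169 159 160 177 175 224 218 216
  214 210]
 [117 114 116 113 113 106 107 109  99  98 171 164 187 216 221 212 211 210
  209 209]
 [108 110 108 105 111 174 174 172 125 116 225 178 139 167 206 208 210 207
  212 216]
 [115 180 175 170 173 223 219 217 176 169 222 216 170 142 165 192 212 217
  221 219]
 [173 221 215 216 213 211 211 210 211 215 210 212 223 197 179 144 182 220
  223 223]
 [215 209 211 205 209 207 209 203 215 216 213 217 221 223 226 165 145 171
  216 221]
 [208 207 205 210 215 215 214 217 219 220 220 221 218 222 223 225 182 150
  160 199]
 [214 214 213 214 221 222 221 220 218 218 217 218 219 220 221 222 223 200
  169 152]]
```

Door stays open, the hook is clear and the rod is still level in the grip. Now I raise it and swing back to the rest.

>>> step_arm --commands '[{"travel": [0,0,-0.02],"turn": [0,0,0]},{"travel": [0,0,-0.06],"turn": [0,0,0]},{"travel": [0,0,-0.1],"turn": [0,0,0]},{"travel": [0,0,-0.13],"turn": [0,0,0]},{"travel": [0,0,-0.13],"turn": [0,0,0]}]'

```text
time: 22.3
position: [0.5641, -0.26, 0.2202]
tool_rot: [1.933, 2.465, 0.004]
ft_force: [0.4, -0.3, -2.4]
grip_width: 0.204
grip_force: 60.0
```

>>> step_arm --commands '[{"travel": [0,0,0],"turn": [0,0,7]},{"travel": [0,0,0],"turn": [0,0,15]},{"travel": [0,0,0],"turn": [0,0,23]},{"travel": [0,0,0],"turn": [0,0,31]},{"travel": [0,0,0],"turn": [0,0,39]}]'

```text
time: 22.8
position: [0.5604, -0.2592, 0.2124]
tool_rot: [-2.655, -1.673, 0.002]
ft_force: [-0.5, -0.5, -3.0]
grip_width: 0.202
grip_force: 60.0
```

>>> step_arm --commands '[{"travel": [0,0,0],"turn": [0,0,8]},{"travel": [0,0,0],"turn": [0,0,16]},{"travel": [0,0,0],"turn": [0,0,24]},{"travel": [0,0,0],"turn": [0,0,32]},{"travel": [0,0,0],"turn": [0,0,39]}]'

```text
time: 23.3
position: [0.5604, -0.2592, 0.2124]
tool_rot: [-3.062, -0.692, 0.004]
ft_force: [-0.5, -0.5, -2.6]
grip_width: 0.199
grip_force: 60.0
```

>>> step_arm --commands '[{"travel": [0,0,0],"turn": [0,0,8]},{"travel": [0,0,0],"turn": [0,0,16]},{"travel": [0,0,0],"turn": [0,0,24]},{"travel": [0,0,0],"turn": [0,0,32]},{"travel": [0,0,0],"turn": [0,0,39]}]'

```text
time: 23.8
position: [0.5604, -0.2591, 0.2124]
tool_rot: [-3.118, 0.37, 0.005]
ft_force: [0.2, 0.4, -2.0]
grip_width: 0.202
grip_force: 60.0
```

>>> step_arm --commands '[{"travel": [0,0,0],"turn": [0,0,0]},{"travel": [0,0,0],"turn": [0,0,0]}]'

```text
time: 24.0
position: [0.5606, -0.2596, 0.2132]
tool_rot: [-3.12, 0.358, 0.003]
ft_force: [0.3, 0.3, -2.7]
grip_width: 0.199
grip_force: 60.0
```

Run:
```python
from h import *
p,R=st()
print(R.T@(np.array([.480,-.373,.125])-p), np.degrees(np.arctan2(R[1,0],R[0,0]))+13.3)
```

```text
24.0 p [ 0.5606 -0.2596  0.2132] x [ 0.9741 -0.2263 -0.0021] z [-0.0019  0.001  -1.    ] F [ 0.3306  0.3015 -2.6928] g 0.199 60.0 q [ 0.5182  0.2709 -0.1538  1.5632  0.0421  1.3129 -1.4401]
[-0.0527  0.1288  0.0882] 0.22039899621715264
```

>>> step_arm --commands '[{"travel": [-0.01,0.025,0.01],"turn": [0,0,0]},{"travel": [-0.022,0.055,0.02],"turn": [0,0,0]},{"travel": [-0.035,0.09,0.04],"turn": [0,0,0]},{"travel": [-0.053,0.129,0.06],"turn": [0,0,0]},{"travel": [-0.053,0.129,0.06],"turn": [0,0,0]}]'

```text
time: 24.5
position: [0.4716, -0.3799, 0.1505]
tool_rot: [3.117, -0.377, -0.014]
ft_force: [-0.5, -0.8, -2.9]
grip_width: 0.201
grip_force: 60.0
```

Run:
```python
from h import *
p,R=st()
a=snap('side','s15.png');b=snap('top','t15.png')
u=R[:,0]; g=cv2.cvtColor(a,cv2.COLOR_RGB2GRAY)
for d in(.236,.155,-.106):
    q=proj('side',[p+u*d+[0,0,.001]])[0];print(d,q,proj('top',[p+u*d+[0,0,.001]])[0])
    i,j=q.round().astype(int);print(g[j-7:j+8,i-7:i+8])
print(R.T@(np.array([.480,-.373,.07])-p))
```

```text
24.5 p [ 0.4716 -0.3799  0.1505] x [ 0.9712 -0.2382 -0.009 ] z [-0.0093 -0.0004 -1.    ] F [-0.5137 -0.7524 -2.8939] g 0.201 60.0 q [ 0.6893  0.2883 -0.0696  1.668   0.0275  1.1934 -1.199 ]
0.236 [348.958  245.8182] [379.7722 121.7794]
[[220 220 221 221 219 221 221 219 222 222 225 210 102 104 115]
 [221 220 221 221 222 219 222 219 220 222 228 171 100 104 148]
 [219 218 220 220 219 220 219 221 220 225 231 137 106 123 220]
 [220 221 221 221 218 219 219 222 219 228 210  87 105 110 237]
 [221 217 220 218 218 215 220 219 220 227 147  99 111 153 230]
 [219 221 221 222 221 221 220 222 228 229  93 103 121 221 225]
 [221 223 213 205 219 216 222 223 226 217  89 108 109 236 220]
 [219 213 188 175 180 171 178 181 172 156 106 114 159 232 219]
 [163 156 165 155 144 160 148 121  93  81 112 117 194 227 220]
 [166 169 189 186 191 210 204 141  95  92 115 112 216 224 218]
 [225 224 222 221 223 228 229 123  97 100 109 109 233 218 216]
 [219 223 220 220 221 223 226 123  96 106 114 155 227 217 215]
 [221 219 218 216 219 219 227 191  97 114 121 212 225 216 216]
 [219 217 220 218 218 221 228 210  98 105 111
[... 1392 characters left out ...]
09 112 133  86  77 102 150 138 133 165 200]
 [ 98  95  93  79  79  72 109  81  66 115 129 138 145 159 157]
 [ 98  94  95  84  76  64  73  67  75 133 182 191 196 195 188]
 [ 97  98  98  85  84  70  72  71  78 140 205 207 198 181 177]
 [ 98 100  87  82  82  70  64  68  59  91 137 124 119 106 113]
 [ 89  89  78  74  75  62  55  60  55  66 118 108 124 121 123]
 [ 72  81  83  96 106 117  71  75  95  98 149 139 156 148 155]
 [123 131 126 140 141 158 126 126 140 138 154 153 148 148 147]
 [158 156 156 154 153 154 159 153 152 153 147 152 152 148 150]
 [151 150 148 152 150 149 152 147 144 147 144 144 146 147 133]
 [151 149 152 148 148 145 147 149 143 149 147 146 146 149 113]]
[ 0.0073 -0.0089  0.0804]
```

>>> step_arm --commands '[{"travel": [0,0,0],"turn": [0,0,0]},{"travel": [0,0,0],"turn": [0,0,0]},{"travel": [0,0,0],"turn": [0,0,0]}]'

```text
time: 24.9
position: [0.481, -0.3728, 0.155]
tool_rot: [3.121, -0.359, 0.001]
ft_force: [0.2, 0.2, -1.8]
grip_width: 0.202
grip_force: 60.0
```

Run:
```python
from h import *
p,R=st()
print(R.T@(np.array([.480,-.373,.07])-p))
```

```text
24.9 p [ 0.481  -0.3728  0.155 ] x [ 0.9738 -0.2274  0.001 ] z [ 0.0009 -0.0003 -1.    ] F [ 0.1737  0.1778 -1.7798] g 0.202 60.0 q [ 0.6818  0.2853 -0.0785  1.6625  0.0234  1.1939 -1.2023]
[-0.001   0.0005  0.085 ]
```

>>> step_arm --commands '[{"travel": [-0.003,0,0.015],"turn": [0,0,0]},{"travel": [-0.003,0,0.03],"turn": [0,0,0]},{"travel": [-0.003,0,0.045],"turn": [0,0,0]},{"travel": [-0.003,0,0.055],"turn": [0,0,0]},{"travel": [-0.003,0,0.06],"turn": [0,0,0]}]'

```text
time: 25.4
position: [0.476, -0.3724, 0.0923]
tool_rot: [-3.119, 0.363, 0.004]
ft_force: [-0.9, 0.1, -1.9]
grip_width: 0.202
grip_force: 60.0
```

>>> step_arm --commands '[{"travel": [0,0,0.006],"turn": [0,0,0]},{"travel": [0,0,0.012],"turn": [0,0,0]},{"travel": [0,0,0.018],"turn": [0,0,0]},{"travel": [0,0,0.023],"turn": [0,0,0]},{"travel": [0,0,0.023],"turn": [0,0,0]}]'

```text
time: 25.9
position: [0.4773, -0.3721, 0.071]
tool_rot: [-3.119, 0.363, 0.0]
ft_force: [-0.5, 1.2, -2.1]
grip_width: 0.205
grip_force: 60.0
```

Run:
```python
from h import *
p,R=st()
```

```text
25.9 p [ 0.4773 -0.3721  0.071 ] x [ 0.9733 -0.2296 -0.0002] z [ 0.0001  0.0013 -1.    ] F [-0.5354  1.154  -2.0942] g 0.205 60.0 q [ 0.6831  0.3597 -0.0768  1.7467  0.0301  1.037  -1.2066]
```

>>> step_arm --commands '[{"travel": [0,0,0.001],"turn": [0,0,0]},{"travel": [0,0,0.002],"turn": [0,0,0]},{"travel": [0,0,0.002],"turn": [0,0,0]}]'

```text
time: 26.2
position: [0.4773, -0.3722, 0.0701]
tool_rot: [-3.12, 0.363, -0.0]
ft_force: [-0.3, 4.9, 2.9]
grip_width: 0.202
grip_force: 60.0
```

Seated: the vertical force has reversed. Releasing, opening only part way.

>>> step_arm --commands '[{"travel": [0,0,0],"turn": [0,0,0]},{"travel": [0,0,0],"turn": [0,0,0]},{"travel": [0,0,0],"turn": [0,0,0]},{"travel": [0,0,0],"turn": [0,0,0]},{"travel": [0,0,0],"turn": [0,0,0]}]' --gripper 0.6

```text
time: 26.7
position: [0.4768, -0.3737, 0.0697]
tool_rot: [3.12, -0.364, 0.001]
ft_force: [0.5, 0.2, -0.6]
grip_width: 0.55
grip_force: 0.0
```

>>> step_arm --commands '[{"travel": [0,0,-0.005],"turn": [0,0,0]},{"travel": [0,0,-0.02],"turn": [0,0,0]},{"travel": [0,0,-0.045],"turn": [0,0,0]},{"travel": [0,0,-0.08],"turn": [0,0,0]},{"travel": [0,0,-0.12],"turn": [0,0,0]}]'

```text
time: 27.2
position: [0.4765, -0.3728, 0.1912]
tool_rot: [-3.12, 0.364, 0.001]
ft_force: [0.2, -0.6, 0.6]
grip_width: 0.6
grip_force: 0.0
```

>>> step_arm --commands '[{"travel": [0,0.04,-0.02],"turn": [0,0,0]},{"travel": [0,0.08,-0.05],"turn": [0,0,0]},{"travel": [0,0.12,-0.08],"turn": [0,0,0]},{"travel": [0,0.15,-0.1],"turn": [0,0,0]},{"travel": [0,0.15,-0.1],"turn": [0,0,0]}]'

```text
time: 27.7
position: [0.4395, -0.5256, 0.2946]
tool_rot: [3.111, -0.375, 0.006]
ft_force: [0.2, -0.7, -0.3]
grip_width: 0.6
grip_force: 0.0
```

Run:
```python
from h import *
p,R=st()
snap('side','s16.png');snap('top','t16.png')
for n,i in(('side','s'),('top','t')):
    a=cv2.imread(f'pics/{i}0.png' if i=='t' else 'pics/s1.png');b=cv2.imread(f'pics/{i}16.png')
    d=(cv2.absdiff(a,b).max(2)>30).astype(np.uint8)
    k,l,s,c=cv2.connectedComponentsWithStats(d)
    print(n,[(tuple(s[j])) for j in range(1,k) if s[j,4]>8])
g=cv2.cvtColor(cv2.imread('pics/s16.png'),cv2.COLOR_BGR2GRAY)
print(g[195:206,214])
def loc(f):
    h=cv2.cvtColor(cv2.imread(f),cv2.COLOR_BGR2GRAY)
    m=(h[215:300,240:355]<60).astype(np.uint8);k,l,s,c=cv2.connectedComponentsWithStats(m)
    return [(s[j]+[240,215,0,0,0],c[j]+[240,215]) for j in range(1,k) if s[j,4]>8]
print(loc('pics/s1.png'));print(loc('pics/s16.png'))
```

```text
27.7 p [ 0.4395 -0.5256  0.2946] x [ 0.9714 -0.2375  0.0047] z [ 0.0027 -0.0087 -1.    ] F [ 0.1604 -0.7146 -0.2962] g 0.6 0.0 q [ 0.8293  0.3713  0.0061  1.2701  0.0016  1.4919 -0.9758]
side [(np.int32(72), np.int32(56), np.int32(50), np.int32(22), np.int32(346)), (np.int32(123), np.int32(66), np.int32(80), np.int32(38), np.int32(592)), (np.int32(106), np.int32(75), np.int32(13), np.int32(9), np.int32(17)), (np.int32(123), np.int32(80), np.int32(11), np.int32(8), np.int32(40)), (np.int32(170), np.int32(97), np.int32(147), np.int32(166), np.int32(10548)), (np.int32(77), np.int32(101), np.int32(23), np.int32(102), np.int32(943)), (np.int32(119), np.int32(106), np.int32(17), np.int32(83), np.int32(848)), (np.int32(139), np.int32(112), np.int32(15), np.int32(5), np.int32(28)), (np.int32(160), np.int32(117), np.int32(16), np.int32(7), np.int32(60)), (np.int32(181), np.int32(120), np.int32(31), np.int32(12), np.int32(176)), (np.int32(193), np.int32(132), np.int32(16), np.int32(7), np.int32(55)), (np.int32(264), np.int32(133), np.int32(6), np.int32(4), np.int32(9)), (np.int32(217), np.int3
[... 3250 characters left out ...]
[259, 237,   2,   9,  10]), array([259.4, 241.1])), (array([261, 245,  27,  17,  84]), array([271.9881, 252.5   ])), (array([262, 266,  29,  11,  90]), array([274.1889, 271.2889])), (array([288, 269,   9,   4,  13]), array([292.7692, 271.2308]))]
[(array([273, 215,   4,  10,  14]), array([275.2143, 219.1429])), (array([281, 215,  23,  19,  96]), array([291.4583, 219.3229])), (array([290, 223,  14,   8,  31]), array([296.871, 225.129])), (array([281, 234,   3,  11,  14]), array([282.    , 239.1429])), (array([285, 244,  29,  16,  99]), array([298.1414, 250.8788])), (array([261, 268,  27,   6,  37]), array([273.5405, 269.7297])), (array([262, 270,  35,   8,  60]), array([278.3667, 274.0333]))]
```

```bash
python3 -c "
from bench import ctrl
print(ctrl.close_job())"
```

```text
the job is handed in; nothing more can be done
None
```

I handed the job in: the door is down and level on its stop, the rod is unhooked and back in its rest about 4 mm from where it started, and the bottle, tip box and crucible show no movement in the before-and-after pictures; the hand-in returned no verdict.

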